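Zero the metering valve of a bench gas point and put it in service

TASK

Zero the metering valve of the gas point on the bench: screw its round knob down clockwise until you feel the needle come to bear on its seat, firmly but gently so that the seat is not damaged, then back the knob off half a turn from there. Only then open the shut-off cock by swinging its lever all the way, from across the pipe to in line with it. Leave the flask, bottles and other things on the bench as they stand.

Things in the scene. Friction and masses are not known exactly. Their poses are not given: they have to be found in the camera images.
- gas_point: fixed run of steel pipe with brass fittings on the bench. Origin on the bench under the pipe's middle; x across the pipe, away from the side the gauge faces; y along it (axis 55 mm up), from the bare hose nozzle (-169 mm) to the riser through the bench (+178 mm). Lever pivot at y +75 mm, round gauge 45 mm wide, top 116 mm up, at y 0, metering valve at y -80 mm. Nothing but the knob is higher.
- knob_mid (a point): middle of the metering valve's knob, on its upright axis, at half height. Black round fluted knob, 36 mm across, 22 mm tall (11 mm above and below this point), on a rising stem; about 135 mm above the bench when right down. Below it: packing nut 24 mm across, top 108 mm above the bench; bonnet 34 mm across, top 80 mm.
- knob (a joint): turn of the knob in rad: grows counter-clockwise seen from above (opening), falls clockwise (closing). Knob and needle rise 16 mm per turn of opening (2.55 mm per rad) and sink as much in closing. Starts 1.9 to 2.5 rad; stays where it is left. The zero is only nominal: the needle meets its seat somewhere between about -1.1 and +1.1 rad, differently in each unit.
- stem (a joint): rise of stem and knob in m, tied to the knob by the thread (0 at knob 0). The needle is the stem's lower end; needle and seat are hidden in the valve. Packing alone resists with 0.03 N m. On the seat thrust climbs by about 220 N per rad, torque by 0.0025 N m per N, springing back on the hand: below 50 N (0.13 N m) it is not seated, 60 to 95 N (0.15 to 0.24 N m) is right, over 115 N (0.29 N m) damages the seat.
- lever_grip (a point): middle of the black sleeve on the cock's lever, 55 mm from the lever's upright pivot and 91 mm above the bench. Sleeve 46 mm long, 16.5 mm wide, 9.5 mm thick, ending 78 mm from the pivot; its underside is 23 mm above the pipe. The steel bar between it and the pivot is 13 mm wide and 5 mm thick.
- lever (a joint): angle of the cock's lever in rad: about 0 shut, lever across the pipe, pointing to the gas point's -x; 1.57 open, lever in line with the pipe, pointing to +y, against a stop. It opens clockwise seen from above, with about 0.12 N m of friction (2 N at the sleeve), and stays where it is left.
- erlen: empty glass conical flask, 63 mm across, 107 mm tall; stands loose; origin at the centre of its underside. Not part of the job.
- beaker: 100 ml glass beaker, 53 mm across, 68 mm tall; stands loose; origin at the centre of its underside. Not part of the job.
- amber: small brown glass bottle with a black cap, 53 mm across, 109 mm tall; stands loose; origin at the centre of its underside. Not part of the job.
- timer: flat lab timer, 60 x 66 x 18 mm; stands loose; origin at the centre of its underside. Not part of the job.
- tape: roll of tape lying flat, 65 mm across, 19 mm high; stands loose; origin at the centre of its underside. Not part of the job.

How it is judged:
On the way, in this order (a step that is already met when the one before it is completed fails the run):
1. the needle is screwed down onto its seat and bears on it with more than 50 N of thrust (0.13 N m at the knob), the cock still shut (contact force between needle and seat_face above 50 N and value of joint lever below 0.3 rad), for 0.1 s.
2. the knob is backed off half a turn: the needle stands 6.2 to 9.2 mm above its seat (0.39 to 0.575 turn), the cock still shut (distance between needle and seat_face between 0.0122 and 0.0152 m and value of joint lever below 0.3 rad), for 0.3 s.
At the end, for the whole second after the job is handed in: The needle stands half a turn off its seat (6.2 to 9.2 mm above it, 0.39 to 0.575 turn), the knob is at rest, and the cock's lever is within 0.15 rad of fully open (distance between needle and seat_face between 0.0122 and 0.0152 m and value of joint lever above 1.42 rad and velocity of joint knob between -0.05 and 0.05 rad/s); the robot touches nothing.
It fails at once if the needle is forced on its seat with more than 115 N of thrust (0.29 N m at the knob) (contact force between needle and seat_face above 115 N).
It fails at once if the cock is opened (lever past 0.3 rad) while the needle is not half a turn (5.8 to 9.6 mm) off its seat (value of joint lever above 0.3 rad and (distance between needle and seat_face below 0.0118 m or distance between needle and seat_face above 0.0156 m)).
It fails at once if a flask, beaker, bottle, the timer or the tape is shifted by more than 20 mm or tipped (distance of any of erlen, beaker, amber, timer, tape from where it was at the start of the episode above 0.02 m or angle between any of erlen, beaker, amber, timer, tape's own z axis and vertical above 0.35 rad).
It also fails if it takes over 72 s, if anything falls off the work surface, if the arm or the gripper's body presses on something with over 40 N, if the wrist force passes 120 N, or if a joint passes its speed limit or range.

ROBOT

A 6-joint arm with a two-finger parallel gripper is mounted at the origin on the work surface; the furniture and walls round the work are solid. World frame = base frame: x ahead of the robot, y to its left, z up, the work surface at z = 0. Lengths are in m, angles in rad, forces in N, time in s.
With the tool pointing down it reaches from about 0.35 to 0.875 m from the base axis. Payload 15.5 kg.
Tool frame: the origin (TCP) lies at the very end of the fingers, on their centre line; the grasp point (between the pads) lies 19 mm behind it; z points along the fingers, y is the direction in which the jaws open and shut (so a half turn about z gives the same grasp; the last joint's range is limited). The gripper opens to 85 mm and grips with 20 to 120 N. Pads are 22 mm wide; open, the fingers measure 114 mm over their backs; the gripper's body (76 mm by 85 mm) begins 54 mm behind the grasp point. The pads swing forward as they close: fully open they stand 13 mm farther back than shut.
Start: joints at [-1.214, 0.494, 1.345, -0, 1.302, -0.096], TCP at [0.273, -0.562, 0.231] pointing down, gripper open.
Joint ranges: [-2.91, 2.91], [-0.82, 2.16], [0.22, 2.67], [-1.22, 4.37], [0.12, 2.79], [-3.08, 3.08]. Speed limits (rad/s): [1.89, 1.89, 2.57, 3.01, 3.01, 3.01].

INTERFACE

Orientations are given as a unit quaternion [x, y, z, w].
In Python, from rig import bot, vision gives the robot as it stands.
- The arm moves only by the shell command python3 -m inch 'ROWS' [FORCE]. ROWS is JSON, a list that holds one entry, the list of rows, each a list of 5 numbers: the opening, from 0 (shut) to 1 (fully open), then the shift along the world's x, y, z in m, then the turn about the world's z in rad. In form: [[[grip, tx, ty, tz, roll], ...]]. A call has 1 to 8 rows; each row shifts and turns the commanded pose from where the row before left it; what a row does not reach is not made up. A row lasts 1/8 s, in which the tool goes at most 62.5 mm and 10.7 degrees, less where a joint would pass 70% of its speed; a pose out of reach is approached as far as the arm can. A call is refused whole if a number of a shift passes 0.0625 or a number of a turn 0.188, either way. A call with a gripper value outside its range is refused whole. The fingers move at their own pace and stop on an object; FORCE is the grip in N (left out, the last holds). Time passes only in rows, so rows that do not move let the fingers close. It gives the time, the measured TCP pose, the force and the opening at its end, in the units of the state.
- bot.read_state(): the state, without advancing time (a new reading comes with each control period).
- vision.read_camera(name): name is "scene" or "top" or "wrist"; returns a dict with "color" (480x640x3 uint8, red, green, blue), "fx", "fy", "cx", "cy" (pixels), "dist_coeffs" ([k1, k2, p1, p2, k3] as OpenCV has them; the pictures are not rectified), "eye" and "attitude" of the camera in the world. Camera axes: x right, y down, z forward; pixel columns grow to the right and rows downward; lengths in m; the calibration is good to about 2 mm. A picture is of the moment at which its call begins. There is no depth.
- bot.job_done(): hands the job in, once; it reports no verdict.
The state is a dict: "clock": time; "joints": joint angles; "joint_vel": joint speeds; "joint_efforts": joint torques, N m; "tool_pos": TCP position; "tcp_rot": TCP orientation; "contact_force": force on the tool from outside, world axes, zero at the start; "torque": the same for the moment, N m; "gripper_width": opening from 0.0 (shut) to 1.0 (fully open).
Only numpy, scipy, OpenCV 4.12 (cv2) and the standard library are available. Lean on these libraries where they do the work, as an engineer would, in place of code of your own. Each camera call takes 0.05 s, during which the arm holds its last target. There are 200 camera calls.

## Working session

There is one attempt and no reset: what is moved stays moved. The work goes in short steps, Python scripts to look and compute and a shell command to move; the robot and the scene stay as the last step left them, time stands still between calls to the robot, and variables do not carry over. Pictures are saved under pics/ and viewed, about 8 in all and at most 12, crops included, and the job is handed in when it is done.

```bash
mkdir -p pics; ls
cat > h.py <<'E'
import numpy as np, cv2
from scipy.spatial.transform import Rotation as R
from rig import bot, vision
def att(c):
    a=np.array(c["attitude"],float)
    return a if a.shape==(3,3) else R.from_quat(a).as_matrix()
def K(c): return np.array([[c["fx"],0,c["cx"]],[0,c["fy"],c["cy"]],[0,0,1.]])
def ray(c,u,v):
    p=cv2.undistortPoints(np.array([[[u,v]]],float),K(c),np.array(c["dist_coeffs"],float))[0,0]
    return np.array(c["eye"]),att(c)@np.array([p[0],p[1],1.])
def at_z(c,u,v,z):
    e,d=ray(c,u,v); return e+d*(z-e[2])/d[2]
def proj(c,P):
    A=att(c); rv=cv2.Rodrigues(A.T)[0]; t=-A.T@np.array(c["eye"])
    return cv2.projectPoints(np.atleast_2d(np.array(P,float)),rv,t,K(c),np.array(c["dist_coeffs"],float))[0][:,0]
def grab(n,f):
    c=vision.read_camera(n); cv2.imwrite("pics/"+f,c["color"][:,:,::-1]); return c
E
python3 - <<'E'
from h import *
for n in ("scene","top"):
    c=grab(n,n+"0.png"); print(n,c["eye"],c["attitude"],c["fx"],c["cx"],c["cy"],c["dist_coeffs"])
print(bot.read_state())
E
```

```text
pics
scene [-0.10653811  0.48529603  1.00045928] [-0.43960114  0.81979953 -0.32629583  0.1679601 ] 518.7867128935355 312.09468567700804 241.42414204821574 [-0.03582127  0.          0.          0.          0.        ]
top [0.42889931 0.02667068 1.1640491 ] [-0.70378582  0.70698021 -0.05509913  0.04276198] 503.0488530609119 322.34993072213814 246.35434293547627 [-0.07946206  0.          0.          0.          0.        ]
{'clock': 0.1, 'joints': array([-1.21351732e+00,  4.94091639e-01,  1.34604838e+00, -1.97436130e-05,
        1.30247949e+00, -9.54709466e-02]), 'joint_vel': array([ 0.00089277, -0.00211326, -0.0023223 , -0.00105383, -0.00085307,
        0.00012659]), 'joint_efforts': array([ 4.24426398e-03, -8.83589315e+01, -3.84563506e+01,  7.27046404e-05,
        5.20325717e-03, -1.55227195e-05]), 'tool_pos': array([ 0.27330603, -0.56173532,  0.2307852 ]), 'tcp_rot': array([ 9.74485702e-01,  2.24448997e-01, -7.64536756e-05, -5.07791901e-04]), 'contact_force': array([-0.9436059 , -0.54045848, -0.1407968 ]), 'torque': array([-0.04657585, -0.00908654,  0.00871606]), 'gripper_width': 0.9976024156395175}
```

View pics/top0.png

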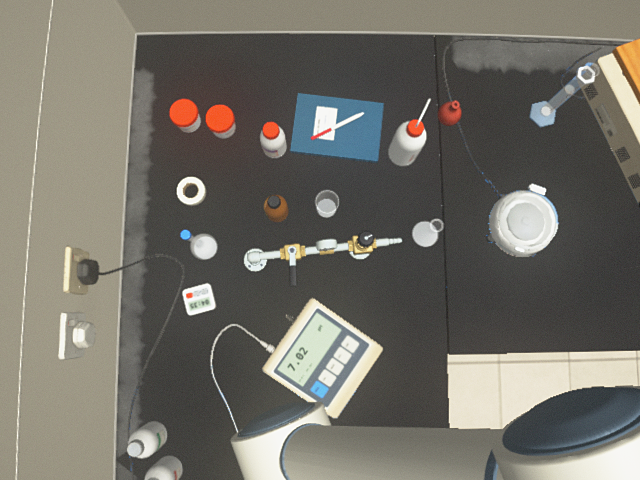

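View pics/scene0.png

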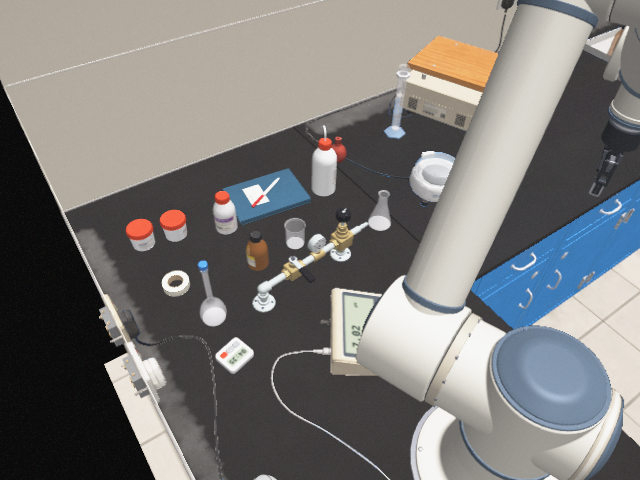

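The top view shows the knob at about (366,240), the lever pivot at (292,248), the sleeve at (293,275), the riser at (255,260) and the nozzle at (400,241). The flask is at (427,232), the amber bottle at (276,207) and the beaker at (327,203).

Run:
```python
from h import *
a=cv2.imread("pics/top0.png")[185:300,235:450]; b=cv2.imread("pics/scene0.png")[185:315,240:410]
a=cv2.resize(a,None,fx=3.7,fy=3.7,interpolation=cv2.INTER_CUBIC)
cv2.imwrite("pics/topc.png",a)
b=cv2.resize(b,None,fx=4.5,fy=4.5,interpolation=cv2.INTER_CUBIC); cv2.imwrite("pics/scenec.png",b)
```

```text
(no output)
```

View pics/topc.png

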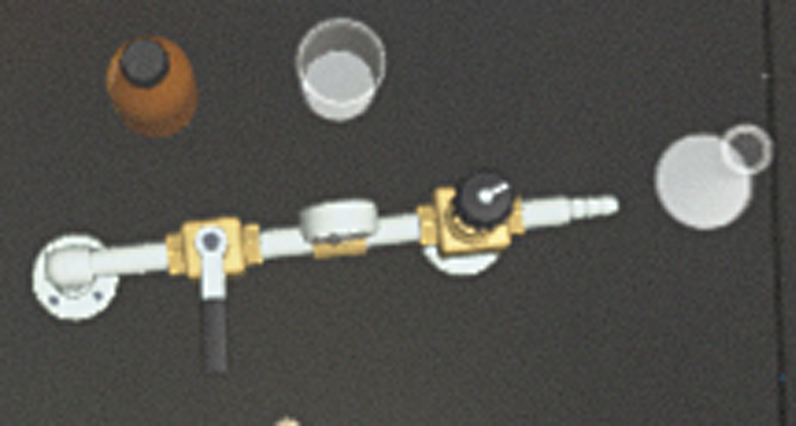

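View pics/scenec.png

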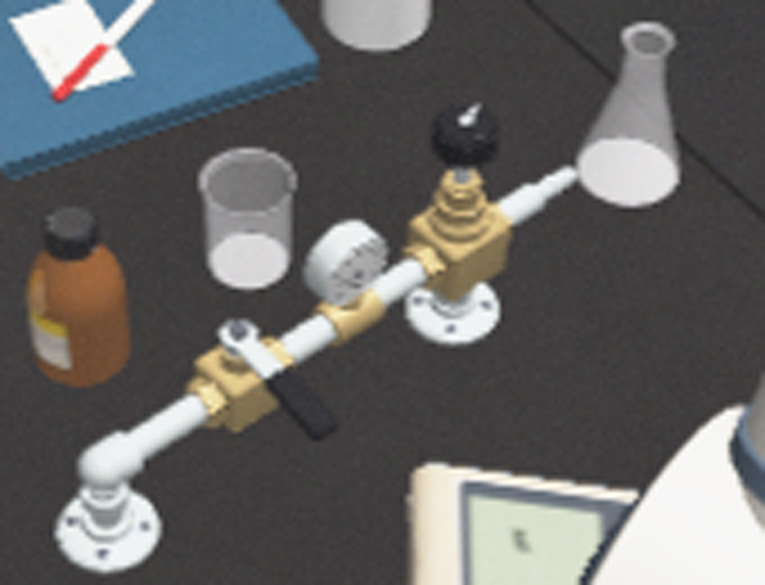

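Run:
```python
from h import *
ct=vision.read_camera("top"); cs=vision.read_camera("scene")
T=lambda u,v:(235+(u+.5)/3.7-.5,185+(v+.5)/3.7-.5); S=lambda u,v:(240+(u+.5)/4.5-.5,185+(v+.5)/4.5-.5)
def tri(t,s):
    (e1,d1),(e2,d2)=ray(ct,*T(*t)),ray(cs,*S(*s))
    k=np.linalg.lstsq(np.c_[d1,-d2],e2-e1,rcond=None)[0]; p,q=e1+k[0]*d1,e2+k[1]*d2
    return ((p+q)/2).round(4),np.linalg.norm(p-q).round(4)
print("knobtop z.151",at_z(ct,*T(487,198),.151),"scene mid .140",at_z(cs,*S(465,136),.140),tri((487,198),(466,117)))
piv=at_z(ct,*T(210,240),.095);print("piv",piv,tri((210,240),(239,332)))
sl=at_z(ct,*T(214,335),.095);print("sleeve",sl,at_z(cs,*S(305,402),.095),np.linalg.norm(sl-piv))
n=at_z(ct,*T(617,205),.055+0.004);e=at_z(ct,*T(75,278),.004);print("nozzle",n,"riser flange",e,np.linalg.norm((n-e)[:2]))
for nm,p in dict(erl=(704,182),beak=(340,88),amb=(160,100)).items(): print(nm,at_z(ct,*T(*p),0))
kb=at_z(ct,*T(487,198),.151)
d=(piv-kb)[:2]; print("knob->pivot",np.linalg.norm(d),"gas yaw",np.degrees(np.arctan2(-d[0],d[1])))
d=(e-n)[:2]; print("yaw2",np.degrees(np.arctan2(-d[0],d[1])))
d=(sl-piv)[:2]; print("lever dir world deg",np.degrees(np.arctan2(d[1],d[0])))
```

```text
knobtop z.151 [ 0.58671789 -0.08124831  0.151     ] scene mid .140 [ 0.58739876 -0.08084369  0.14      ] (array([ 0.5865, -0.0805,  0.1548]), np.float64(0.001))
piv [0.571315   0.07392059 0.095     ] (array([0.5708, 0.0733, 0.0949]), np.float64(0.0016))
sleeve [0.51618667 0.07148457 0.095     ] [0.51267961 0.07013475 0.095     ] 0.055182127259222946
nozzle [ 0.5965612  -0.16968184  0.059     ] riser flange [0.55970216 0.16246465 0.004     ] 0.33418540289472676
erl [ 0.62020442 -0.2365154   0.        ]
beak [ 0.68161371 -0.004545    0.        ]
amb [0.67408904 0.11025829 0.        ]
knob->pivot 0.15593151283828655 gas yaw 5.6689117687586315
yaw2 6.332331791930196
lever dir world deg -177.46985572831792
```

Measurements agree with the sizes given: knob to pivot comes out at 155.9 mm against 155, and sleeve to pivot at 55.2 mm against 55. The knob is at about (0.587,-0.081) and the pivot at (0.571,0.0735), with the gas point yawed by about 5.8°. I'm moving above the knob now and pre-turning so the wrist has room to turn clockwise.

```bash
python3 -m inch '[[[0.65,0.0224,0.0343,0,0.184],[0.65,0.0224,0.0343,0,0.184],[0.65,0.0224,0.0343,0,0.184],[0.65,0.0224,0.0343,0,0.184],[0.65,0.0224,0.0343,0,0.184],[0.65,0.0224,0.0343,0,0.184],[0.65,0.0224,0.0343,0,0.184],[0.65,0.0224,0.0343,0,0.184]]]' 40
python3 -m inch '[[[0.65,0.0224,0.0343,0,0.184],[0.65,0.0224,0.0343,0,0.184],[0.65,0.0224,0.0343,0,0.184],[0.65,0.0224,0.0343,0,0.184],[0.65,0.0224,0.0343,0,0.184],[0.65,0.0224,0.0343,0,0.184],[0.65,0,0,0,0],[0.65,0,0,0,0]]]'
python3 - <<'E'
from h import *
c=grab("wrist","w1.png"); s=bot.read_state(); print(s["tool_pos"],s["joints"],s["contact_force"],s["torque"])
print(proj(c,[[.5867,-.081,.151]]),c["eye"])
E
```

```text
clock: 1.2
tool_pos: [0.4532, -0.2864, 0.2313]
tcp_rot: [0.569, 0.822, -0.0, -0.0]
contact_force: [0.2, -1.7, 0.3]
gripper_width: 0.648
clock: 2.2
tool_pos: [0.5867, -0.0819, 0.2311]
tcp_rot: [0.057, 0.998, -0.0, -0.0]
contact_force: [0.0, -1.0, -0.2]
gripper_width: 0.649
[ 0.58662247 -0.08231907  0.2311571 ] [-2.40091712e-01  4.47794137e-01  1.42863575e+00 -1.99774482e-04
  1.26558171e+00 -1.69633055e+00] [ 0.49095779 -0.25872652 -0.1565359 ] [0.00044427 0.03091851 0.01539044]
[[327.92146449 249.71360414]] [ 0.51734411 -0.07455481  0.37443217]
```

View pics/w1.png

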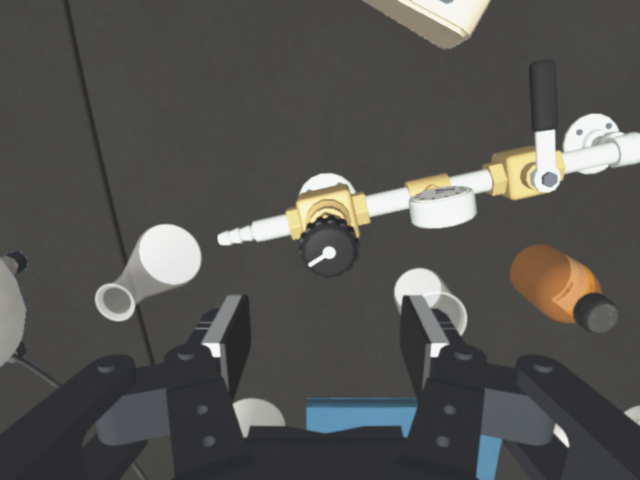

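The wrist view shows the knob top centre at (329,252), against a prediction of (328,250). The lever pivot is at (548,180) and the sleeve at about (543,96). I'll refine with these and descend.

```bash
python3 - <<'E'
from h import *
c=vision.read_camera("wrist")
print(at_z(c,329.5,251.5,.151),at_z(c,548,180,.096),at_z(c,543,96,.0955))
a,b=at_z(c,548,180,.096),at_z(c,543,96,.0955);d=(b-a)[:2];print(np.degrees(np.arctan2(d[1],d[0])),np.linalg.norm(d))
E
python3 -m inch '[[[0.65,0,0.001,-0.04,0],[0.65,0,0,-0.035,0],[0.65,0,0,-0.02,0],[0.65,0,0,-0.015,0],[0.65,0,0,0,0]]]'
```

```text
[ 0.58775551 -0.08062771  0.151     ] [0.5712412  0.07260384 0.096     ] [0.51534021 0.06869016 0.0955    ]
-175.9952092809427 0.05603783024009699
clock: 2.92
tool_pos: [0.5865, -0.0812, 0.1207]
tcp_rot: [0.057, 0.998, 0.0, -0.001]
contact_force: [-1.0, 0.3, 1.1]
gripper_width: 0.651
```

```bash
python3 -m inch '[[[0.65,0.001,0,0,0],[0.4,0,0,0,0],[0.3,0,0,0,0],[0.3,0,0,0,0],[0.3,0,0,0,0],[0.3,0,0,0,0]]]' 40
python3 - <<'E'
from h import *
c=grab("wrist","w2.png"); s=bot.read_state(); print(s["clock"],s["tool_pos"],s["joints"][5],s["contact_force"],s["torque"],s["gripper_width"])
E
```

```text
clock: 3.68
tool_pos: [0.5887, -0.0801, 0.1224]
tcp_rot: [0.056, 0.998, 0.0, 0.001]
contact_force: [-0.1, 8.0, 7.7]
gripper_width: 0.405
3.725 [ 0.58871308 -0.08013225  0.12243121] -1.6950760230083561 [0.37490742 6.59827944 9.04772597] [ 1.19648521 -0.00760538 -0.07889025] 0.4105794244468472
```

View pics/w2.png

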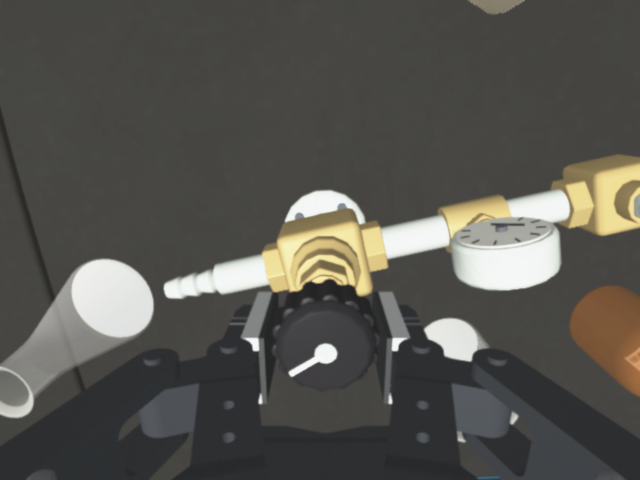

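The knob is centred between the pads at (325,350), with its white pointer toward (291,374). I'll relieve the side load and turn clockwise, following the thread down.

```bash
cat > rd.py <<'E'
from h import *
s=bot.read_state(); q=s["tcp_rot"]; print("t%.2f"%s["clock"],"yaw %.4f"%(2*np.arctan2(q[1],q[0])),"j6 %.4f"%s["joints"][5],"p",s["tool_pos"].round(4),"F",s["contact_force"].round(1),"T",s["torque"].round(3),"g %.3f"%s["gripper_width"])
E
python3 -m inch '[[[0.3,0.001,0.001,0.0015,0],[0.3,0,0,0,0]]]' >/dev/null; python3 rd.py
python3 -m inch '[[[0.3,0,0,-0.00038,-0.15],[0.3,0,0,-0.00038,-0.15],[0.3,0,0,0,0]]]'>/dev/null; python3 rd.py
python3 -m inch '[[[0.3,0,0,-0.00038,-0.15],[0.3,0,0,-0.00038,-0.15],[0.3,0,0,0,0]]]'>/dev/null; python3 rd.py
python3 -m inch '[[[0.3,0,0,-0.00025,-0.1],[0.3,0,0,-0.00025,-0.1],[0.3,0,0,0,0]]]'>/dev/null; python3 rd.py
```

```text
t3.98 yaw 3.0289 j6 -1.6930 p [ 0.5887 -0.08    0.1226] F [-0.9 -2.7 -7.7] T [-0.32   0.135 -0.029] g 0.404
t4.35 yaw 2.7295 j6 -1.3938 p [ 0.5887 -0.08    0.1219] F [-1.1 -4.6 -7.2] T [-0.577  0.305 -0.027] g 0.406
t4.72 yaw 2.4305 j6 -1.0949 p [ 0.5887 -0.0801  0.1211] F [-2.7 -5.1 -7.3] T [-0.713  0.385  0.054] g 0.407
t5.10 yaw 2.2315 j6 -0.8958 p [ 0.5886 -0.0801  0.1206] F [-3.  -5.  -7.2] T [-0.868  0.352  0.03 ] g 0.405
```

```bash
python3 -m inch '[[[0.3,-0.0003,-0.0005,-0.001,-0.05],[0.3,0,0,-0.00013,-0.05],[0.3,0,0,0,0]]]'>/dev/null; python3 rd.py
python3 -m inch '[[[0.3,0,0,-0.00013,-0.05],[0.3,0,0,-0.00013,-0.05],[0.3,0,0,0,0]]]'>/dev/null; python3 rd.py
python3 -m inch '[[[0.3,0,0,-0.00013,-0.05],[0.3,0,0,-0.00013,-0.05],[0.3,0,0,0,0]]]'>/dev/null; python3 rd.py
python3 -m inch '[[[0.3,0,0,-0.00013,-0.05],[0.3,0,0,-0.00013,-0.05],[0.3,0,0,0,0]]]'>/dev/null; python3 rd.py
```

```text
t5.47 yaw 2.1323 j6 -0.7976 p [ 0.5887 -0.0803  0.1202] F [-5.4 -0.5  6.5] T [-0.064  0.857 -0.041] g 0.407
t5.85 yaw 2.0323 j6 -0.6976 p [ 0.5886 -0.0803  0.1199] F [-6.6 -1.   6.9] T [-0.078  0.842 -0.065] g 0.404
t6.22 yaw 1.9324 j6 -0.5976 p [ 0.5886 -0.0803  0.1197] F [-6.5 -0.4  7.1] T [-0.101  0.916 -0.038] g 0.405
t6.60 yaw 1.8323 j6 -0.4976 p [ 0.5886 -0.0803  0.1194] F [-6.5 -0.5  6. ] T [-0.23   0.901 -0.032] g 0.407
```

```bash
python3 -m inch '[[[0.3,-0.0006,0,0.0004,-0.05],[0.3,0,0,-0.00013,-0.05],[0.3,0,0,0,0]]]'>/dev/null; python3 rd.py
python3 -m inch '[[[0.3,0,0,-0.00013,-0.05],[0.3,0,0,-0.00013,-0.05],[0.3,0,0,0,0]]]'>/dev/null; python3 rd.py
python3 -m inch '[[[0.3,0,0,-0.00013,-0.05],[0.3,0,0,-0.00013,-0.05],[0.3,0,0,0,0]]]'>/dev/null; python3 rd.py
```

```text
t6.97 yaw 1.7322 j6 -0.3977 p [ 0.5884 -0.0803  0.1193] F [-0.4 -1.1 -1.6] T [-0.207 -0.006 -0.07 ] g 0.407
t7.35 yaw 1.6318 j6 -0.2973 p [ 0.5884 -0.0803  0.119 ] F [-0.5 -0.9 -2.2] T [-0.133 -0.043 -0.075] g 0.405
t7.72 yaw 1.5316 j6 -0.1971 p [ 0.5884 -0.0803  0.1187] F [-0.4 -0.9 -0.9] T [-0.191 -0.083 -0.049] g 0.402
```

```bash
python3 - <<'E'
from h import *
c=grab("wrist","w3.png"); a=cv2.imread("pics/w2.png"); b=cv2.imread("pics/w3.png")
for im in (a,b):
    g=im[320:385,285:365].min(axis=2); v,u=np.nonzero(g>150); print(u.mean()+285,v.mean()+320,len(u), u.min()+285, v[u.argmin()]+320)
E
python3 -m inch '[[[0.3,0,0,-0.00013,-0.05],[0.3,0,0,-0.00013,-0.05],[0.3,0,0,0,0]]]'>/dev/null; python3 rd.py
python3 -m inch '[[[0.3,0,0,-0.00013,-0.05],[0.3,0,0,-0.00013,-0.05],[0.3,0,0,0,0]]]'>/dev/null; python3 rd.py
python3 -m inch '[[[0.3,0,0,-0.00013,-0.05],[0.3,0,0,-0.00013,-0.05],[0.3,0,0,0,0]]]'>/dev/null; python3 rd.py
```

```text
317.0754385964912 358.02280701754387 570 289 371
317.71858407079645 358.24778761061947 565 288 372
t8.15 yaw 1.4311 j6 -0.0966 p [ 0.5883 -0.0803  0.1185] F [ 0.6 -0.9  0.2] T [-0.179 -0.101 -0.039] g 0.407
t8.53 yaw 1.3311 j6 0.0033 p [ 0.5883 -0.0803  0.1182] F [-0.4 -1.   0.9] T [-0.155 -0.041 -0.08 ] g 0.406
t8.90 yaw 1.2312 j6 0.1033 p [ 0.5882 -0.0803  0.1179] F [-0.4 -1.   1.9] T [-0.171 -0.02  -0.013] g 0.408
```

```bash
sed -i 's/"g %.3f"%s\["gripper_width"\]/"e6 %.4f"%s["joint_efforts"][5]/' rd.py
m='rd.py'; python3 rd.py
python3 -m inch '[[[0.3,0,0,-0.0002,-0.05]]]'>/dev/null; python3 rd.py
python3 -m inch '[[[0.3,0,0,-0.0002,-0.05]]]'>/dev/null; python3 rd.py
python3 -m inch '[[[0.3,0,0,-0.0002,-0.05]]]'>/dev/null; python3 rd.py
python3 -m inch '[[[0.3,0,0,-0.0002,-0.05]]]'>/dev/null; python3 rd.py
```

```text
t8.90 yaw 1.2312 j6 0.1033 p [ 0.5882 -0.0803  0.1179] F [-0.4 -1.   1.9] T [-0.171 -0.02  -0.013] e6 0.8738
t9.03 yaw 1.1811 j6 0.1534 p [ 0.5882 -0.0803  0.1178] F [-0.5 -0.5  4.2] T [-0.087  0.131 -0.001] e6 -2.0349
t9.15 yaw 1.1303 j6 0.2042 p [ 0.5882 -0.0803  0.1177] F [-2.  -0.6  5.4] T [-0.151  0.219  0.045] e6 -1.3380
t9.28 yaw 1.0804 j6 0.2542 p [ 0.5882 -0.0803  0.1175] F [-3.2 -0.3  7.2] T [-0.07   0.3    0.017] e6 -1.3108
t9.40 yaw 1.0303 j6 0.3042 p [ 0.5882 -0.0803  0.1174] F [-1.6 -0.1  7.4] T [-0.091  0.313 -0.047] e6 -1.3129
```

```bash
cat > rd.py <<'E'
from h import *
L=[]
for i in range(4):
    s=bot.read_state(); L.append(np.r_[s["contact_force"],s["torque"]]); vision.read_camera("wrist")
L=np.array(L); q=s["tcp_rot"]
print("t%.2f"%s["clock"],"yaw %.4f"%(2*np.arctan2(q[1],q[0])),"j6 %.4f"%s["joints"][5],"p",s["tool_pos"].round(4),"F",L[:,:3].mean(0).round(1),"Tz",L[:,5].round(3),"mean %.3f"%L[:,5].mean())
E
python3 -m inch '[[[0.3,0,0,0.0003,-0.05],[0.3,0,0,0,0]]]'>/dev/null; python3 rd.py
python3 -m inch '[[[0.3,0,0,-0.00025,-0.1],[0.3,0,0,0,0]]]'>/dev/null; python3 rd.py
python3 -m inch '[[[0.3,0,0,-0.00025,-0.1],[0.3,0,0,0,0]]]'>/dev/null; python3 rd.py
```

```text
t9.80 yaw 0.9809 j6 0.3536 p [ 0.5881 -0.0803  0.1173] F [-0.  -0.1  0.3] Tz [-0.008 -0.071 -0.032  0.062] mean -0.012
t10.25 yaw 0.8813 j6 0.4533 p [ 0.5881 -0.0803  0.1171] F [-0.5  0.   0.5] Tz [-0.009 -0.034  0.013 -0.051] mean -0.020
t10.70 yaw 0.7813 j6 0.5532 p [ 0.5881 -0.0803  0.1169] F [-0.8  0.2  0.4] Tz [-0.018 -0.022 -0.    -0.002] mean -0.011
```

```bash
python3 -m inch '[[[0.3,0,0,-0.00025,-0.1],[0.3,0,0,0,0]]]'>/dev/null; python3 rd.py
python3 -m inch '[[[0.3,0,0,-0.00025,-0.1],[0.3,0,0,0,0]]]'>/dev/null; python3 rd.py
python3 -m inch '[[[0.3,0,0,-0.00025,-0.1],[0.3,0,0,0,0]]]'>/dev/null; python3 rd.py
```

```text
t11.15 yaw 0.6813 j6 0.6532 p [ 0.5881 -0.0803  0.1166] F [-1.6  1.1  1.5] Tz [0.003 0.04  0.064 0.058] mean 0.041
t11.60 yaw 0.5813 j6 0.7532 p [ 0.588  -0.0803  0.1163] F [-1.3  2.   2.3] Tz [0.126 0.075 0.129 0.071] mean 0.100
t12.05 yaw 0.4813 j6 0.8531 p [ 0.588  -0.0802  0.1161] F [-2.3  2.9  2.3] Tz [0.139 0.136 0.123 0.178] mean 0.144
```

The seat is found: torque climbs 0.055 N m per 0.1 rad from yaw ≈ 0.775, the slope given. I'll go a little further, to about 77 N, and hold.

```bash
python3 -m inch '[[[0.3,0,0,-0.00013,-0.06],[0.3,0,0,0,0],[0.3,0,0,0,0]]]'>/dev/null; python3 rd.py
```

```text
t12.62 yaw 0.4198 j6 0.9148 p [ 0.5881 -0.0802  0.1159] F [-2.7  4.3  2.2] Tz [0.163 0.196 0.195 0.203] mean 0.189
```

```bash
python3 -m inch '[[[0.3,0,0,0.0004,0.16],[0.3,0,0,0.0004,0.16],[0.3,0,0,0.0004,0.16],[0.3,0,0,0.0004,0.16],[0.3,0,0,0.0004,0.16],[0.3,0,0,0.0004,0.16],[0.3,0,0,0.0004,0.16]]]'>/dev/null; python3 rd.py
python3 -m inch '[[[0.3,0,0,0.0004,0.16],[0.3,0,0,0.0004,0.16],[0.3,0,0,0.0004,0.16],[0.3,0,0,0.0004,0.16],[0.3,0,0,0.0004,0.16],[0.3,0,0,0.0004,0.16],[0.3,0,0,0.0004,0.16]]]'>/dev/null; python3 rd.py
python3 -m inch '[[[0.3,0,0,0.0004,0.16],[0.3,0,0,0.0004,0.16],[0.3,0,0,0.0004,0.16],[0.3,0,0,0.0004,0.16],[0.3,0,0,0.0004,0.16],[0.3,0,0,0.0004,0.16],[0.3,0,0,0,0.06],[0.3,0,0,0,0]]]'>/dev/null; python3 rd.py
python3 - <<'E'
from h import *
c=grab("wrist","w4.png"); b=cv2.imread("pics/w4.png")
g=b[320:385,285:365].min(axis=2); v,u=np.nonzero(g>150); print(u.mean()+285,v.mean()+320,len(u), u.min()+285, v[u.argmin()]+320)
E
```

```text
t13.70 yaw 1.5364 j6 -0.2019 p [ 0.5883 -0.0804  0.1187] F [-0.8  2.3  0.2] Tz [-0.067  0.022  0.005  0.055] mean 0.004
t14.78 yaw 2.6536 j6 -1.3192 p [ 0.5886 -0.0802  0.1216] F [ 1.9  4.6 -0.9] Tz [-0.021  0.047  0.016  0.007] mean 0.012
t15.97 yaw 3.6719 j6 -2.3374 p [ 0.5886 -0.0799  0.1242] F [1.8 7.  2.6] Tz [0.051 0.014 0.053 0.071] mean 0.047
321.5792 360.6736 625 289 371
```

The needle was seated at about 80 N, and the knob is now backed off: yaw is 2.90 rad above contact, or about 7.4 mm. The pointer has not moved in the wrist picture, so there was no slip. Releasing, lifting and moving above the lever next.

```bash
python3 -m inch '[[[0.3,0,0.0007,0.0002,0],[0.5,0,0,0,0],[0.65,0,0,0,0],[0.65,0,0,0,0],[0.65,0,0,0.03,0],[0.65,0,0,0.035,0],[0.65,0,0,0,0]]]'
python3 -m inch '[[[0.5,-0.018,0.037,0,-0.115],[0.5,-0.018,0.037,0,-0.115],[0.5,-0.018,0.037,0,-0.115],[0.5,-0.018,0.037,0,-0.115],[0.5,0,0,0,0],[0.5,0,0,0,0]]]'
python3 - <<'E'
from h import *
c=grab("wrist","w5.png"); s=bot.read_state(); print(s["tool_pos"],s["joints"][5],s["contact_force"],s["torque"])
print(proj(c,[[.572,.0733,.096],[.5171,.0695,.0955],[.5884,-.0802,.1535]]))
b=cv2.imread("pics/w5.png"); t=grab("top","t5.png"); t=cv2.imread("pics/t5.png")[185:300,235:450]
cv2.imwrite("pics/v5.png",np.vstack([cv2.resize(b,(440,330)),cv2.resize(t,(440,235))]))
E
```

```text
clock: 16.95
tool_pos: [0.5895, -0.08, 0.1917]
tcp_rot: [-0.265, 0.964, -0.001, 0.002]
contact_force: [-0.3, 0.2, 0.3]
gripper_width: 0.654
clock: 17.7
tool_pos: [0.5163, 0.0681, 0.1889]
tcp_rot: [-0.039, 0.999, -0.0, -0.0]
contact_force: [1.0, -0.7, -0.5]
gripper_width: 0.499
[0.51647809 0.06775309 0.18887234] -1.6324591713083452 [-0.93218021 -0.390352   -0.09665216] [-0.03799694  0.02007443 -0.04256497]
[[327.27560806 328.52435815]
 [328.3308764  244.98477679]
 [ 34.50260447 384.10263578]]
```

View pics/v5.png

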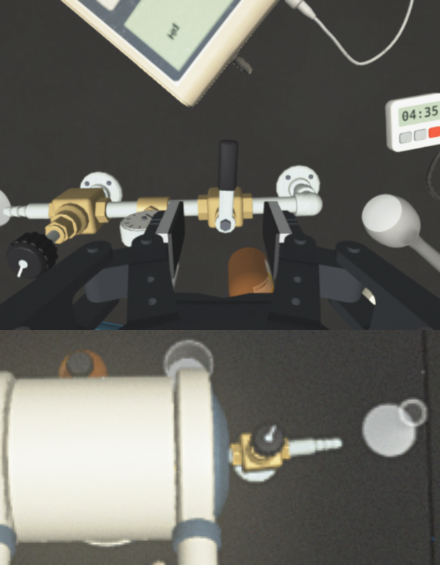

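The wrist view shows the pivot at about (329,327) and the sleeve at about (332,243), within about 1 mm of prediction, centred between the open fingers. In the top view the knob pointer has turned about 30° counter-clockwise from its start; 37° was expected. I'll descend astride the sleeve.

```bash
python3 -m inch '[[[0.5,0.0005,0.0015,-0.04,0],[0.5,0,0,-0.03,0],[0.5,0,0,-0.02,0],[0.5,0,0,-0.019,0],[0.5,0,0,0,0],[0.27,0,0,0,0],[0.27,0,0,0,0]]]' 20
python3 - <<'E'
from h import *
s=bot.read_state();p=s["tool_pos"];print(p,s["contact_force"],s["torque"],s["gripper_width"])
P=np.array([.572,.0733]);a0=np.radians(183.5)
prev=p[:2]
for i in range(1,16):
    a=a0-i*np.radians(6.0); q=P+.055*np.array([np.cos(a),np.sin(a)]); print(i,(q-prev).round(4)); prev=q
E
```

```text
clock: 18.68
tool_pos: [0.5172, 0.0697, 0.0809]
tcp_rot: [-0.039, 0.999, -0.0, 0.001]
contact_force: [0.1, -0.0, -0.1]
gripper_width: 0.269
[0.51721227 0.06971199 0.08089405] [ 0.12506427 -0.0358868  -0.08339787] [ 0.0053822  -0.00956645  0.05818982] 0.269219400569205
1 [-0.0002  0.006 ]
2 [0.0006 0.0057]
3 [0.0011 0.0056]
4 [0.0017 0.0055]
5 [0.0023 0.0053]
6 [0.0028 0.005 ]
7 [0.0033 0.0047]
8 [0.0038 0.0043]
9 [0.0042 0.0039]
10 [0.0046 0.0034]
11 [0.005  0.0029]
12 [0.0052 0.0024]
13 [0.0055 0.0018]
14 [0.0056 0.0012]
15 [0.0057 0.0007]
```

```bash
python3 -m inch '[[[0.27,-0.0002,0.006,0,-0.105],[0.27,0.0006,0.0057,0,-0.105],[0.27,0.0011,0.0056,0,-0.105],[0.27,0.0017,0.0055,0,-0.105],[0.27,0.0023,0.0053,0,-0.105],[0.27,0.0028,0.005,0,-0.105],[0.27,0.0033,0.0047,0,-0.105],[0.27,0,0,0,0]]]'
python3 rd.py
python3 -m inch '[[[0.27,0.0038,0.0043,0,-0.105],[0.27,0.0042,0.0039,0,-0.105],[0.27,0.0046,0.0034,0,-0.105],[0.27,0.005,0.0029,0,-0.105],[0.27,0.0052,0.0024,0,-0.105],[0.27,0.0055,0.0018,0,-0.105],[0.27,0.0056,0.0012,0,-0.105],[0.27,0,0,0,0]]]'
python3 rd.py
```

```text
clock: 19.68
tool_pos: [0.5286, 0.1079, 0.0807]
tcp_rot: [0.323, 0.947, 0.0, 0.0]
contact_force: [-0.9, 0.1, -0.3]
gripper_width: 0.273
t19.82 yaw 2.4860 j6 -0.8251 p [0.5283 0.1076 0.0804] F [-0.5 -0.2 -0. ] Tz [ 0.026  0.018 -0.001 -0.018] mean 0.006
clock: 20.88
tool_pos: [0.5622, 0.1275, 0.0801]
tcp_rot: [0.641, 0.768, 0.0, 0.0]
contact_force: [-0.8, -0.3, 1.0]
gripper_width: 0.269
t21.02 yaw 1.7514 j6 -0.0612 p [0.562  0.1275 0.0801] F [0.  0.3 0.5] Tz [ 0.006  0.032 -0.019 -0.027] mean -0.002
```

```bash
python3 -m inch '[[[0.27,0.0045,0.0006,0,-0.08],[0.27,0.002,0,0,0],[0.27,0,0,0,0]]]'>/dev/null;python3 rd.py
python3 -m inch '[[[0.27,0.0015,0,0,0],[0.27,0,0,0,0]]]'>/dev/null;python3 rd.py
python3 -m inch '[[[0.27,0.0015,0,0,0],[0.27,0,0,0,0]]]'>/dev/null;python3 rd.py
```

```text
t21.60 yaw 1.6699 j6 0.0201 p [0.5683 0.1282 0.0801] F [-3.4  1.6  1. ] Tz [ 0.001 -0.006  0.055  0.051] mean 0.025
t22.05 yaw 1.6694 j6 0.0205 p [0.5685 0.1282 0.0799] F [-10.4   2.6   4.9] Tz [-0.01   0.081  0.088 -0.009] mean 0.038
t22.50 yaw 1.6695 j6 0.0201 p [0.5687 0.1282 0.0797] F [-16.6   2.6   9.4] Tz [-0.017 -0.025 -0.035  0.038] mean -0.010
```

The lever is against its stop: 16 N with no further movement. I'll relieve, open, lift clear and back away for a look.

```bash
python3 -m inch '[[[0.27,-0.005,0,0,0],[0.45,0,0,0,0],[0.45,0,0,0.02,0],[0.45,0,0,0.04,0],[0.45,0,0,0.05,0],[0.45,-0.03,-0.02,0.03,0],[0.45,-0.05,-0.03,0,0],[0.45,-0.05,-0.03,0,0]]]'
python3 -m inch '[[[0.45,-0.01,-0.06,0,0],[0.45,0,-0.06,0,0],[0.45,0,-0.06,0,0],[0.45,0,-0.06,0,0],[0.45,0,-0.06,0,0],[0.45,0,-0.06,0,0],[0.45,0,0,0,0],[0.45,0,0,0,0]]]'
python3 - <<'E'
from h import *
c=grab("top","t6.png"); s=grab("scene","s6.png")
a=cv2.imread("pics/top0.png")[170:320,170:450]; b=cv2.imread("pics/t6.png")[170:320,170:450]
cv2.imwrite("pics/v6.png",np.vstack([cv2.resize(a,None,fx=2,fy=2,interpolation=3),cv2.resize(b,None,fx=2,fy=2,interpolation=3)]))
E
```

```text
clock: 23.55
tool_pos: [0.436, 0.0474, 0.2206]
tcp_rot: [0.671, 0.741, 0.001, 0.001]
contact_force: [0.7, -1.2, -0.1]
gripper_width: 0.453
clock: 24.55
tool_pos: [0.4266, -0.3119, 0.2201]
tcp_rot: [0.672, 0.741, 0.0, 0.0]
contact_force: [-0.6, 0.8, -0.8]
gripper_width: 0.444
```

View pics/v6.png

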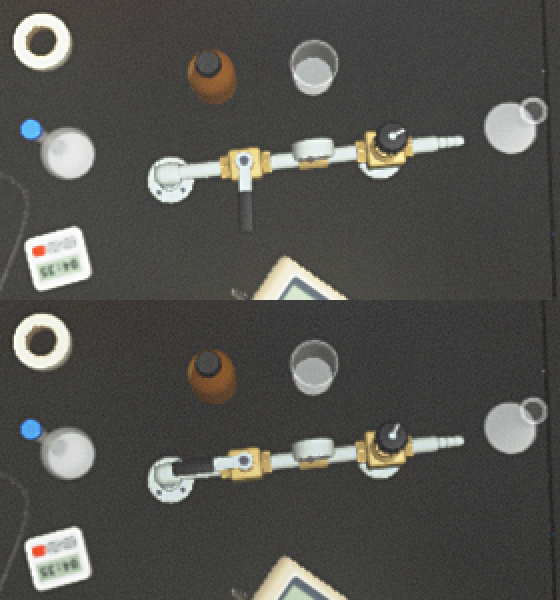

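Before and after, the flask, beaker, amber bottle, timer and tape are in the same places. The lever, from (245,461) to (178,466), lies in line with the pipe. One last numeric check of knob pointer and lever angle, then I hand in.

Run:
```python
from h import *
for f in("top0","t6"):
    g=cv2.imread(f"pics/{f}.png")[228:250,356:378].min(axis=2).astype(float)
    m=cv2.connectedComponentsWithStats((g>95).astype(np.uint8))
    # blob nearest knob centre
    k=min(range(1,m[0]),key=lambda i:np.hypot(*(m[3][i]-[10.6,10.5]))+(m[2][i][4]<4)*50)
    v,u=np.nonzero(m[1]==k); d=np.c_[u,-v]-np.c_[u,-v].mean(0); w=np.linalg.svd(d,full_matrices=False)[2][0]
    print(f,len(u),m[3][k]+[356,228],np.degrees(np.arctan2(w[1],w[0]))%180)
c=vision.read_camera("top")
a=at_z(c,170+245/2,170+161/2,.095);b=at_z(c,170+178/2,170+166.5/2,.095);d=b-a
print("lever deg",np.degrees(np.arctan2(d[1],d[0])),"stop ~95.8, need <103.9", "len",np.linalg.norm(d))
s=bot.read_state();print(s["clock"],s["contact_force"],abs(s["joint_vel"]).max())
bot.job_done()
```

```text
top0 31 [367.35483871 236.74193548] 28.30026533247991
t6 26 [366.65384615 236.        ] 63.74743856999845
lever deg 94.5428962953334 stop ~95.8, need <103.9 len 0.07190188669637437
24.7 [ 0.65291769  0.93273765 -0.22910613] 0.004487703716485382
the job is handed in; nothing more can be done
```

The metering valve is zeroed, the shut-off cock is open, and the job is handed in at about 25 s. No verdict was reported.

- **Seating:** I screwed the knob clockwise until the torque began to climb steadily, at the 0.55 N m per rad that was given. I stopped about 0.20 N m above the free-running level and held it there; by the figures given that is about 80 N of thrust. Single torque readings were noisy (about 0.03 N m, with a small drifting offset), so I used averages and the point where the climb began.
- **Back-off:** I then turned the knob back 3.25 rad, leaving it 2.90 rad above first contact. That puts the needle about 7.4 mm off its seat, within the 6.2 to 9.2 mm allowed.
- **Cock:** I swung the lever until it met its stop, where it took 16 N with no further movement, then released it and backed the arm away.

**Last checks:**
- **Knob:** in the top camera its pointer had turned 35.4° from its start, against 36.8° expected from the wrist turns. There was no slip, and the knob did not shift when released.
- **Lever:** it measured 94.5° in the world frame, against about 95.8° expected at the stop. The difference is within measuring error.
- **Loose items:** the flask, beaker, amber bottle, timer and tape look unmoved between the before and after top pictures.
- **Robot:** it stood clear and at rest, with only sensor noise on the force reading.

No check failed.

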